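# Slide the locked parallel ruler to its end stop

## Task

On the drawing board, press down the locking button on top of the ruler's head and keep it held down while you push the ruler along its rail until the head is right against the steel end stop. Then let go of the button so that the ruler locks there, and move clear. Leave the eraser, the sharpener, the mug and the jar where they are.

Things in the scene. Friction and masses are not known exactly. Their poses are not given: they have to be found in the camera images.
- drawing_board: Wooden drawing board, 340 x 500 x 18 mm, fixed flat on the table. Origin: centre of its underside; x points away from the robot (turned by the yaw), y along the rail, z up. An aluminium rail (40 mm wide, 490 mm long, top 30 mm above the table) runs along y, its middle line at x = -100 mm. The ruler slides along it; the end stop lies towards the board's +y.
- ruler (a joint): How far the ruler has slid towards the end stop (the board's +y), in m; it starts between 0 and 0.07. A black head rides on the rail and carries a 45 mm wide aluminium blade reaching 245 mm to the board's +x side. About 0.35 kg. Button held down: it slides against about 1 N (plus 6 N per m/s). Button up: pawls lock it in hidden teeth every 10 mm, with 2.5 mm of play either way. It stays where it is left.
- lock_button (a joint): How far the locking button is pressed down, in m: 0 up (locked), 0.006 fully down. It springs back up by itself; about 2 N starts it, 5 N takes it fully down. The lock is free when it is more than 3 mm down; that counts as held down. One of the lock's places is where the ruler is home.
- lock_top (a point): Centre of the top of the locking button, moving with it: grey, ribbed, 40 mm across the rail, 50 mm along it, in the middle of the black head. Up, its top is 61 mm above the table, 9 mm above the head's deck. At each end of it along the rail stands a black ridge (60 mm across the rail, 10 mm thick, inner faces 60 mm apart, tops 66 mm above the table) that a fingertip may push on.
- ruler_bumper (a point): Middle of the front face of the rubber bumper on the ruler's black head (95 mm across the rail, 98 mm along it, deck 52 mm above the table): the face that meets the end stop. It lies 53 mm towards the board's +y from the middle of the button, 41 mm above the table. Axes as the board's.
- stop_face (a point): The point of the end stop's face that ruler_bumper meets, 41 mm above the table; when the two coincide the ruler is home. The end stop is a steel block fixed on the rail, 60 mm across the rail, 30 mm along it, top 52 mm above the table, with a 10 mm high dark screw head on top. Its place on the rail differs from start to start. Axes as the board's.
- eraser: Loose white eraser, 24 x 52 x 13 mm, on the board beyond the reach of the ruler. Origin: centre of its underside. Bystander.
- sharpener: Loose metal pencil sharpener, 16 x 26 x 13 mm, on the board beyond the reach of the ruler. Origin: centre of its underside. Bystander.
- mug: Loose empty white mug, 80 mm wide, 88 mm high, on the table beside the board's +y end. Origin: centre of its underside. Bystander.
- jar: Loose closed glass jar, 64 mm wide, 75 mm high, on the table beside the board's -y end. Origin: centre of its underside. Bystander.

How it is judged (in metres and radians):
On the way, in this order (a step that is already met when the one before it is completed fails the run):
1. the locking button is held down (value of joint lock_button above 0.003 m), for 0.1 s.
2. the ruler's head is against the end stop with the button still held down (y of ruler_bumper in the frame of stop_face above -0.003 m and value of joint lock_button above 0.003 m), for 0.1 s.
At the end, for the whole second after the job is handed in: The ruler's bumper is within 3 mm of the end stop's face, the locking button is up again (less than 1 mm down) and the ruler is at rest (y of ruler_bumper in the frame of stop_face above -0.003 m and value of joint lock_button below 0.001 m and velocity of joint ruler between -0.005 and 0.005 m/s); the robot touches nothing.
It fails at once if the eraser is lifted or pushed away (over 20 mm) (distance of eraser from where it was at the start of the episode above 0.02 m).
It fails at once if the pencil sharpener is lifted or pushed away (over 20 mm) (distance of sharpener from where it was at the start of the episode above 0.02 m).
It fails at once if the mug is lifted or pushed away (over 20 mm) (distance of mug from where it was at the start of the episode above 0.02 m).
It fails at once if the jar is lifted or pushed away (over 20 mm) (distance of jar from where it was at the start of the episode above 0.02 m).
It also fails if it takes over 37 s, if anything falls off the work surface, if the arm or the gripper's body presses on something with over 40 N, if the wrist force passes 120 N, or if a joint passes its speed limit or range.

## Robot

A 7-joint arm with a two-finger parallel gripper is mounted at the origin on the work surface. World frame = base frame: x ahead of the robot, y to its left, z up, the work surface at z = 0. Lengths are in mm, angles in rad, forces in N, time in s.
With the tool pointing down it reaches from about 400 to 875 mm from the base axis. Payload 4.4 kg.
Tool frame: the origin (TCP) lies at the very end of the fingers, on their centre line; the grasp point (between the pads) lies 19 mm behind it; z points along the fingers, y is the direction in which the jaws open and shut (so a half turn about z gives the same grasp; the last joint's range is limited). The gripper opens to 85 mm and grips with 20 to 120 N. Pads are 22 mm wide; open, the fingers measure 114 mm over their backs; the gripper's body (76 mm by 85 mm) begins 54 mm behind the grasp point. The pads swing forward as they close: fully open they stand 13 mm farther back than shut.
Start: joints at [-1.359, 0.628, 0.038, 1.517, -0.027, 0.996, -0.02], TCP at [178.231, 625.101, 210.213] pointing down, gripper open.
Joint ranges: [-3.06, 3.06], [-0.37, 2.12], [-1.25, 1.32], [0.18, 2.47], [-1.1, 4.24], [0.23, 1.98], [-2.94, 2.94]. Speed limits (rad/s): [2.57, 2.57, 3.14, 3.14, 3.14, 3.14, 3.14].

## Interface

Orientations are given as [roll, pitch, yaw] about the fixed x, y, z axes, in that order (R = Rz(yaw) Ry(pitch) Rx(roll)).
In Python, from cell import ctrl gives the robot as it stands.
- The arm moves only by the shell command python3 -m crank 'ROWS' [OPENING]. ROWS is JSON, a list that holds one entry, the list of rows, each a list of 6 numbers: the shift along the tool's x, y, z in units of 30 mm (1.0 is 30 mm), then the turn, a rotation vector about the tool's x, y, z in units of 6 degrees (1.0 is 6 degrees). In form: [[[tx, ty, tz, rx, ry, rz], ...]]. A call has 1 to 12 rows; each row shifts and turns the pose as measured when the row begins, along the tool's axes as they then stand; what a row does not reach is not made up. A row lasts 1/12 s, in which the tool goes at most 41.7 mm and 7.16 degrees, less where a joint would pass 70% of its speed; a pose out of reach is approached as far as the arm can. A call is refused whole if a number of a shift passes 1 or a number of a turn 1, either way. A call with a gripper value outside its range is refused whole. OPENING is the gripper command: -1 is fully open, 1 is shut, values between are in proportion, set as the call begins (- or left out, the last holds). The fingers move at their own pace and stop on an object; the grip force is fixed at half the most. Time passes only in rows, so rows that do not move let the fingers close. It gives the time, the measured TCP pose, the force and the opening at its end, in the units of the state.
- ctrl.read_state(): the state, without advancing time (a new reading comes with each control period).
- ctrl.get_image(name): name is "side" or "top"; returns a dict with "color" (384x512x3 uint8, red, green, blue), "depth" (384x512 float32, mm along the optical axis (not along the pixel's ray), 0 where there is no reading), "camera_matrix" (3x3 intrinsics, pixels), "R" (3x3) and "t" (3): a world point X has camera coordinates R X + t. Camera axes: x right, y down, z forward; pixel columns grow to the right and rows downward; lengths in mm; the calibration is good to about 2 mm. A picture is of the moment at which its call begins.
- ctrl.finish_job(): hands the job in, once; it reports no verdict.
Trained networks look in a picture, given as the dict that the camera call returned (one of the last four; its "shot" number tells which), for a name from the list of things; names that differ only in an ending like _2 or _b are one class to them, and where a whole thing is asked for, a point or a joint stands for the part that bears it (a point fixed in the world has none). Each returns a list of dicts, best first, with "conf" (0 to 1); they miss things now and then, are a little off and sometimes report something else, mostly with a low value. They report only what shows in the picture. A call takes as long as a camera call.
- ctrl.search_frame(query, picture): "extent" ([centre column, centre row, width, height] in pixels, round what is visible of it).
The state is a dict: "clock": time; "qpos": joint angles; "qd": joint speeds; "tau": joint torques, N m; "eef_pos": TCP position; "tool_rot": TCP orientation; "force": force on the tool from outside, world axes, zero at the start; "torque": the same for the moment, N m; "width": finger opening in mm.
Only numpy, scipy, OpenCV 4.12 (cv2) and the standard library are available. Lean on these libraries where they do the work, as an engineer would, in place of code of your own. Each camera call takes 0.05 s, during which the arm holds its last target. There are 200 camera calls.

## Working session

There is one attempt and no reset: what is moved stays moved. The work goes in short steps, Python scripts to look and compute and a shell command to move; the robot and the scene stay as the last step left them, time stands still between calls to the robot, and variables do not carry over. Pictures are saved under pics/ and viewed, about 8 in all and at most 12, crops included, and the job is handed in when it is done.

```bash
mkdir -p pics; cat > h.py <<'E'
import numpy as np, cv2
from cell import ctrl
def shot(n): 
    return ctrl.get_image(n)
def save(p,f): cv2.imwrite('pics/'+f,p['color'][:,:,::-1])
def cloud(p):
    d=p['depth'];K=np.array(p['camera_matrix']);v,u=np.indices(d.shape)
    c=np.stack([(u-K[0,2])*d/K[0,0],(v-K[1,2])*d/K[1,1],d],-1)
    w=(c-np.array(p['t']))@np.array(p['R']); w[d<=0]=np.nan
    return w
E
python3 - <<'E'
from h import *
s=ctrl.read_state();print({k:np.round(v,3) for k,v in s.items()})
ims=[]
for n in('top','side'):
    p=shot(n);ims.append(p['color'][:,:,::-1]);w=cloud(p);np.savez('pics/%s.npz'%n,w=w,c=p['color'],K=p['camera_matrix'],R=p['R'],t=p['t'])
    print(n,np.round(-np.array(p['R']).T@p['t']))
    for q in('drawing_board','ruler','lock_button','lock_top','ruler_bumper','stop_face','mug','jar','eraser','sharpener'):
        for r in ctrl.search_frame(q,p)[:2]:
            u,v=int(r['extent'][0]),int(r['extent'][1]);print(q,round(r['conf'],2),np.round(r['extent']),np.round(w[min(v,383),min(u,511)]))
    save(p,n+'0.png')
E
```

```text
{'clock': np.float64(0.0), 'qpos': array([-1.359,  0.629,  0.038,  1.518, -0.027,  0.996, -0.02 ]), 'qd': array([ 0.002,  0.   ,  0.   ,  0.002,  0.001, -0.   ,  0.001]), 'tau': array([ 0.0000e+00, -5.6341e+01,  1.2260e+00, -1.9344e+01,  1.1000e-02,
        1.0000e-02, -0.0000e+00]), 'eef_pos': array([178.05 , 624.469, 209.299]), 'tool_rot': array([-3.14 ,  0.   ,  2.864]), 'force': array([ 0.324, -0.816,  0.362]), 'torque': array([-0.056,  0.018,  0.026]), 'width': np.float64(85.568)}
top [ 411.    6. 1235.]
drawing_board 0.68 [259. 203. 198. 150.] [638.  28.  21.]
ruler 0.93 [281. 207.  44. 105.] [632. -36.  24.]
lock_button 0.56 [284. 238.  25.  16.] [545. -53.  64.]
lock_top 0.78 [283. 237.  21.  21.] [548. -50.  60.]
ruler_bumper 0.86 [281. 208.  43. 107.] [629. -37.  24.]
stop_face 0.72 [196. 224.  16.  26.] [551. 182.  64.]
mug 0.85 [134. 199.  52.  33.] [600. 372.   5.]
jar 0.71 [375. 240.  25.  26.] [ 574. -285.   74.]
eraser 0.44 [188. 189.  20.  17.] [647. 222.  31.]
sharpener 0.57 [197. 158.   9.  15.] [737. 212.  30.]
side [437. 836. 684.]
drawing_board 0.66 [232. 222. 165. 138.] [670.  79.  19.]
drawing_board 0.37 [231. 299.  41.  64.] [585. 380.  88.]
ruler 0.8 [252. 195. 100.  30.] [642. -47.  23.]
lock_button 0.67 [284. 188.  16.  10.] [546. -54.  61.]
lock_top 0.69 [284. 190.   9.  10.] [545. -43.  62.]
ruler_bumper 0.71 [252. 195.  98.  34.] [640. -51.  25.]
stop_face 0.85 [264. 249.  26.  19.] [558. 196.  54.]
mug 0.7 [233. 300.  37.  61.] [584. 380.  88.]
mug 0.58 [222. 260.  19.  21.] [651. 228.  31.]
jar 0.95 [283. 153.  16.  30.] [ 584. -262.   52.]
eraser 0.72 [223. 262.  18.  18.] [647. 232.  29.]
sharpener 0.47 [186. 251.  14.   9.] [748. 218.  28.]
```

```bash
python3 - <<'E'
from h import *
a=cv2.imread('pics/top0.png')[110:300,100:420];b=cv2.imread('pics/side0.png')[120:340,140:360]
a=cv2.resize(a,(800,475),interpolation=3);cv2.imwrite('pics/a.png',a);cv2.imwrite('pics/b.png',cv2.resize(b,(600,600),interpolation=3))
w=np.load('pics/top.npz')['w']
z=w[...,2]
# blade & rail & head fits
def rect(m,n):
    q=w[m][:,:2].astype(np.float32); r=cv2.minAreaRect(q);print(n,len(q),np.round(r[0],1),np.round(r[1],1),round(r[2],2), np.round(np.median(w[m],0),1))
X,Y=w[...,0],w[...,1]
rect((z>46)&(z<57)&(abs(X-548)<80)&(abs(Y+50)<90),'deck')
rect((z>46)&(z<75)&(abs(X-548)<80)&(abs(Y+50)<90),'head')
rect((z>57)&(z<75)&(abs(X-548)<80)&(abs(Y+50)<90),'button+ridges')
rect((z>46)&(z<70)&(abs(X-551)<60)&(abs(Y-182)<40),'stop')
rect((z>26)&(z<34)&(abs(X-548)<60)&(abs(Y)<300),'rail')
E
```

```text
deck 873 [546.6 -47. ] [101.2  95.2] 87.76 [542.7 -46.1  51.7]
head 1343 [546.6 -47. ] [101.2  95.2] 87.76 [544.8 -47.6  53.3]
button+ridges 470 [542.8 -51.6] [91.6 74.1] 80.79 [545.9 -49.5  62. ]
stop 261 [555.8 186.2] [30.  59.8] 87.53 [555.1 185.7  52.2]
rail 1845 [555.1  -8.3] [548.5 109.6] 87.9 [549.1  51.9  30.1]
```

View pics/a.png

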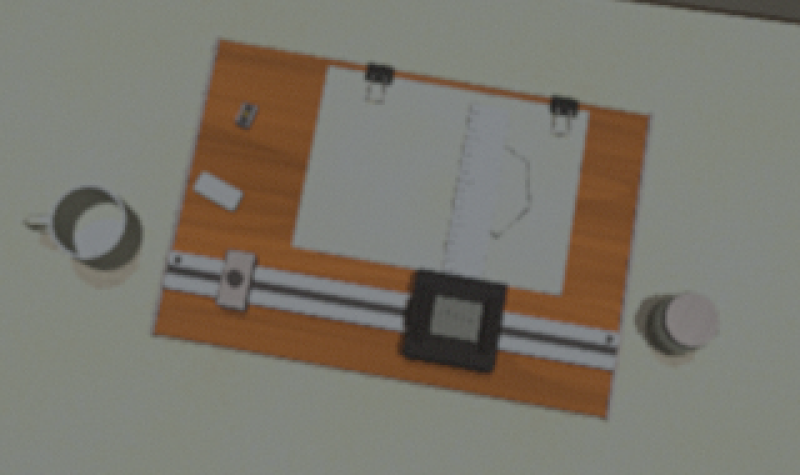

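View pics/b.png

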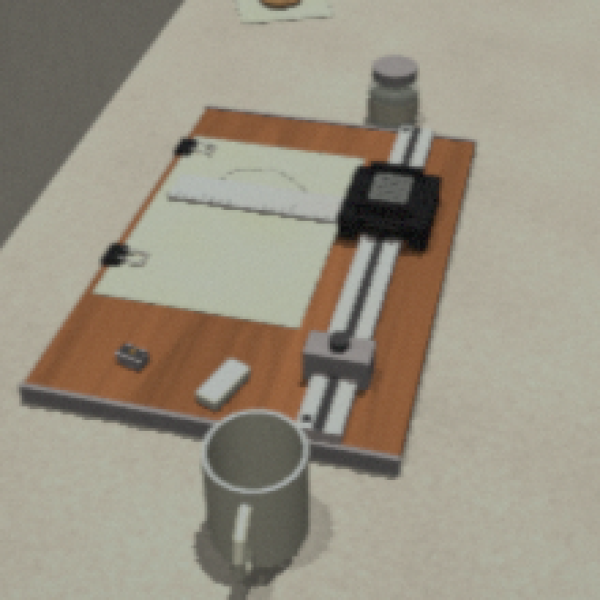

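The crop of the top view shows the head at (455,320) and the stop at (236,280). The rail is free between them and the mug is beyond the stop. In world coordinates the button is at about (546,-49), the stop face at y≈171, and the travel is about 167 mm along (0.04,0.999). I'll set out now with the gripper shut.

```bash
python3 -m crank '[[[-0.7,-0.7,0,0,0,0],[-0.7,-0.7,0,0,0,0],[-0.7,-0.7,0,0,0,0],[-0.7,-0.7,0,0,0,0],[-0.7,-0.7,0,0,0,0],[-0.7,-0.7,0,0,0,0],[-0.7,-0.7,0,0,0,0],[-0.7,-0.7,0,0,0,0],[-0.7,-0.7,0,0,0,0],[-0.7,-0.7,0,0,0,0],[-0.7,-0.7,0,0,0,0],[-0.7,-0.7,0,0,0,0]]]' 1
```

```text
clock: 2.1
eef_pos: [354.0, 309.8, 208.4]
tool_rot: [3.132, -0.003, 2.879]
force: [0.2, 0.5, 1.0]
width: -0.0
```

```bash
python3 -m crank '[[[-0.7,-0.7,0,0,0,0],[-0.7,-0.7,0,0,0,0],[-0.7,-0.7,0,0,0,0],[-0.7,-0.7,0,0,0,0],[-0.7,-0.7,0,0,0,0],[-0.7,-0.7,0,0,0,0],[-0.7,-0.7,0,0,0,0],[-0.7,-0.7,0,0,0,0],[-0.7,-0.7,0,0,0,0],[-0.7,-0.7,0,0,0,0],[-0.7,-0.7,0,0,0,0]]]'
python3 -m crank '[[[0,0,0,0,0,-0.8],[0,0,0,0,0,-0.8],[0,0,0,0,0,-0.7],[0,0,0,0,0,0]]]'
```

```text
clock: 3.02
eef_pos: [525.2, 12.0, 208.6]
tool_rot: [3.127, 0.003, 2.88]
force: [-0.6, 0.1, 0.1]
width: -0.4
clock: 3.35
eef_pos: [529.7, 1.0, 209.0]
tool_rot: [3.133, 0.011, 3.116]
force: [-0.1, -0.1, 0.9]
width: -0.4
```

```bash
python3 -m crank '[[[-0.3,-0.7,0.6,0,0,0],[-0.3,-0.7,0.9,0,0,0],[0,0,0.9,0,0,0],[0,0,0.9,0,0,0],[0,0,0,0,0,0],[0,0,0,0,0,0]]]'
python3 - <<'E'
from h import *
s=ctrl.read_state();print(s['eef_pos'],s['tool_rot'],s['force'])
p=shot('side');q=shot('top')
a=cv2.resize(p['color'][120:280,190:360,::-1],(510,480),interpolation=3);b=cv2.resize(q['color'][190:290,230:330,::-1],(290,480),interpolation=3)
cv2.imwrite('pics/c.png',np.hstack([a,b]))
E
```

```text
clock: 3.85
eef_pos: [552.5, -41.4, 109.5]
tool_rot: [3.133, 0.02, 3.106]
force: [0.4, -0.2, 0.5]
width: 0.2
[552.53683067 -41.41224702 109.48455206] [3.13256801 0.01985326 3.10619401] [ 0.4270927  -0.20646695  0.47997902]
```

View pics/c.png

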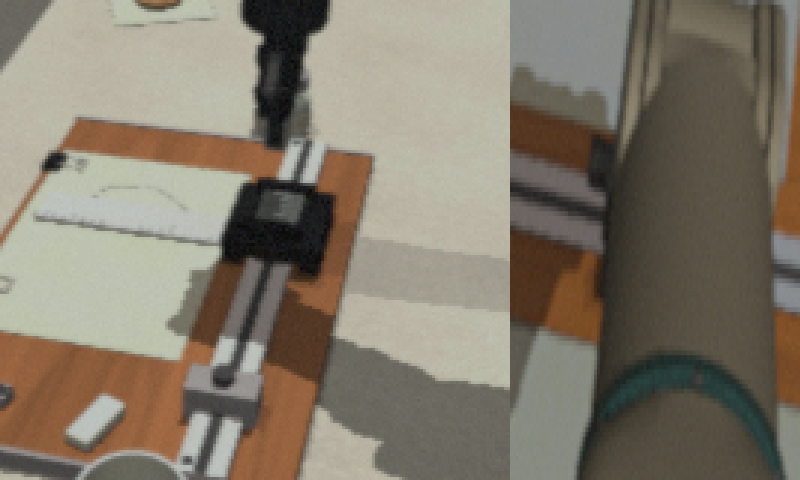

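The side view shows the shut fingers above the button (about (280,205) in the crop). They are high enough, and about 6 mm too far in +x. I'll correct that and go down.

```bash
python3 -m crank '[[[0.2,0,0.6,0,0,0],[0,0,0.5,0,0,0],[0,0,0.25,0,0,0],[0,0,0,0,0,0],[0,0,0,0,0,0]]]'
```

```text
clock: 4.37
eef_pos: [554.2, -38.6, 77.2]
tool_rot: [3.132, 0.037, 3.108]
force: [0.6, -0.2, 1.0]
width: -0.0
```

```bash
python3 -m crank '[[[0.27,0,0.2,0,0.35,0],[0.05,0,0.15,0,0,0],[0,0,0.1,0,0,0],[0,0,0.05,0,0,0]]]'
```

```text
clock: 4.7
eef_pos: [548.4, -37.7, 66.1]
tool_rot: [3.132, 0.008, 3.109]
force: [0.9, 0.6, 0.5]
width: 0.1
```

```bash
python3 -m crank '[[[0.05,0,0.15,0,0.05,0],[0,0,0.15,0,0,0],[0,0,0.15,0,0,0]]]'
```

```text
clock: 4.95
eef_pos: [548.2, -37.6, 53.1]
tool_rot: [3.132, 0.007, 3.109]
force: [-0.1, 0.7, 0.6]
width: 0.0
```

Height 53 mm without any force doesn't fit, so I'll take a look.

```bash
python3 - <<'E'
from h import *
s=ctrl.read_state();print(s['eef_pos'],s['tool_rot'],s['force'],s['tau'])
p=shot('side')
cv2.imwrite('pics/d.png',cv2.resize(p['color'][130:230,220:345,::-1],(750,600),interpolation=3))
w=cloud(p);print(np.round(w[170:200:3,284]))
E
```

```text
[548.24869869 -37.59410349  53.1362626 ] [3.13159843 0.00686573 3.10891059] [-0.13771664  0.67137011  0.60142528] [-3.27846617e-02 -5.26780844e+01  9.72628333e-01 -1.10534316e+01
 -1.36587652e-02  1.22364988e-01 -2.45619667e-03]
[[539.  18. 164.]
 [540.  11. 150.]
 [540.   6. 138.]
 [542.  -9. 119.]
 [544. -32.  94.]
 [544. -31.  84.]
 [543. -29.  75.]
 [543. -35.  61.]
 [540. -15.  65.]
 [539. -10.  58.]]
```

View pics/d.png

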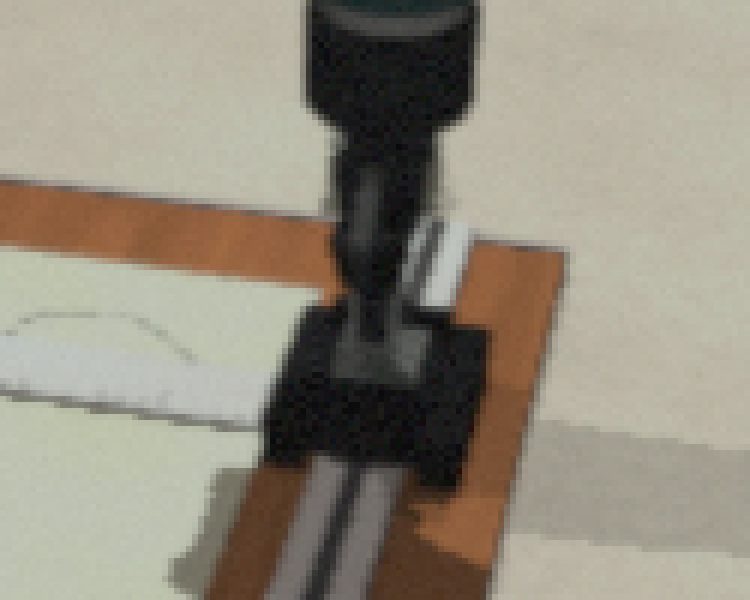

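The fingertip is over the button at about (370,345). The camera puts the lowest visible finger point near z≈61, so it may only just be touching. I'll go down in small steps and watch the force.

```bash
python3 -m crank '[[[0,0,0.05,0,0,0],[0,0,0,0,0,0]]]'; python3 -m crank '[[[0,0,0.1,0,0,0]]]'; python3 - <<'E'
from h import *
s=ctrl.read_state();print(s['eef_pos'],s['force'],np.round(s['tau'],2))
p=shot('side');K=np.array(p['camera_matrix']);
for z in (53,61):
    c=np.array(p['R'])@[548,-38,z]+p['t'];print((K@c/c[2])[:2], (K@c/c[2])[:2]*6-[1320,780])
E
```

```text
clock: 5.17
eef_pos: [547.1, -37.6, 49.8]
tool_rot: [3.132, 0.004, 3.109]
force: [-0.4, -0.6, 0.1]
width: 0.1
clock: 5.25
eef_pos: [547.4, -37.6, 47.0]
tool_rot: [3.132, 0.005, 3.109]
force: [0.2, -0.4, -0.6]
width: -0.0
[547.39846223 -37.57087248  46.9855245 ] [ 0.19725139 -0.44305993 -0.60116536] [-4.000e-02 -5.236e+01  9.500e-01 -1.055e+01 -1.000e-02  1.600e-01
 -0.000e+00]
[282.40226808 192.40048695] [374.41360846 374.40292172]
[282.50366291 190.11189746] [375.02197744 360.67138477]
```

```bash
python3 - <<'E'
from h import *
p=shot('side');w=cloud(p)
cv2.imwrite('pics/e.png',cv2.resize(p['color'][160:210,255:320,::-1],(780,600),interpolation=0))
for c in range(276,292,2): print(c,[tuple(np.round(x).astype(int)) for x in w[180:200:2,c]])
q=np.load('pics/side.npz')['w'];print('before');print([tuple(np.round(x).astype(int)) for x in q[180:200:2,284]])
E
```

```text
276 [(np.int64(-9223372036854775808), np.int64(-9223372036854775808), np.int64(-9223372036854775808)), (np.int64(574), np.int64(-81), np.int64(56)), (np.int64(573), np.int64(-77), np.int64(52)), (np.int64(572), np.int64(-70), np.int64(50)), (np.int64(568), np.int64(-45), np.int64(60)), (np.int64(567), np.int64(-39), np.int64(58)), (np.int64(565), np.int64(-26), np.int64(61)), (np.int64(562), np.int64(-11), np.int64(65)), (np.int64(562), np.int64(-8), np.int64(60)), (np.int64(562), np.int64(-9), np.int64(52))]
278 [(np.int64(558), np.int64(-8), np.int64(114)), (np.int64(560), np.int64(-29), np.int64(93)), (np.int64(560), np.int64(-30), np.int64(86)), (np.int64(560), np.int64(-29), np.int64(80)), (np.int64(560), np.int64(-34), np.int64(70)), (np.int64(561), np.int64(-37), np.int64(60)), (np.int64(559), np.int64(-29), np.int64(59)), (np.int64(557), np.int64(-13), np.int64(63)), (np.int64(556), np.int64(-5), np.int64(63)), (np.int64(556), np.int64(-8), np.int64(54))]
280 [(np.int64(552), np.int64(-8), np.int64(115)), (np.int64(555), np.int64(-28), np.int64(94)), (np.int64(554), np.int64(
[... 2485 characters left out ...]
4(527), np.int64(-45), np.int64(52)), (np.int64(526), np.int64(-35), np.int64(52)), (np.int64(523), np.int64(-7), np.int64(66)), (np.int64(523), np.int64(-9), np.int64(58))]
before
[(np.int64(551), np.int64(-84), np.int64(65)), (np.int64(550), np.int64(-77), np.int64(62)), (np.int64(549), np.int64(-72), np.int64(59)), (np.int64(547), np.int64(-61), np.int64(60)), (np.int64(545), np.int64(-49), np.int64(61)), (np.int64(544), np.int64(-40), np.int64(61)), (np.int64(543), np.int64(-32), np.int64(59)), (np.int64(540), np.int64(-12), np.int64(67)), (np.int64(540), np.int64(-10), np.int64(62)), (np.int64(539), np.int64(-6), np.int64(58))]<stdin>:4: RuntimeWarning: invalid value encountered in cast
```

View pics/e.png

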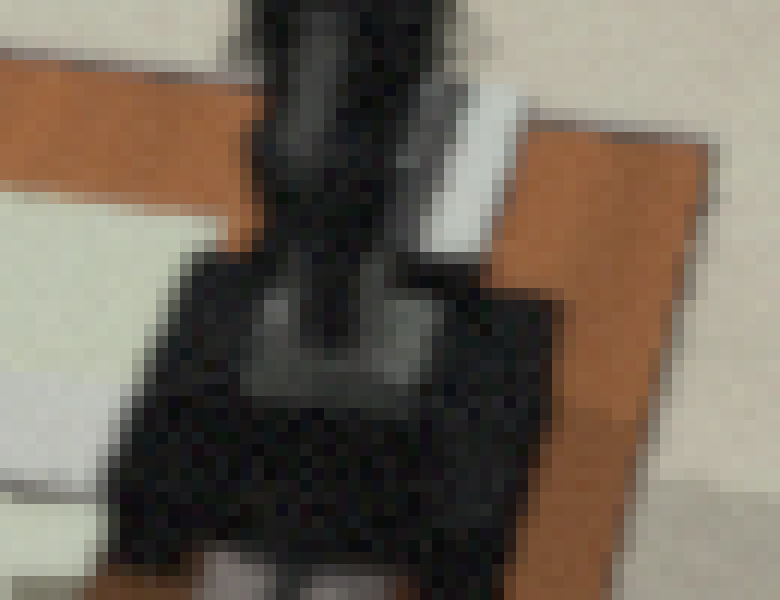

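The button is still at z≈60 and the visible fingertip ends at about (330,350) in the crop, z≈63. The reported z is therefore about 16 mm too low. I'll trust the contact and go on down.

```bash
for i in 1; do python3 -m crank '[[[0,0,0.1,0,0,0]]]'; done;  python3 -m crank '[[[0,0,0.1,0,0,0]]]'
```

```text
clock: 5.43
eef_pos: [547.1, -37.5, 43.6]
tool_rot: [3.132, 0.004, 3.109]
force: [-0.1, -0.7, 0.4]
width: 0.2
clock: 5.52
eef_pos: [547.2, -37.5, 40.5]
tool_rot: [3.132, 0.004, 3.109]
force: [0.6, 0.2, -0.0]
width: -0.0
```

```bash
cat > chk.py <<'E'
from h import *
s=ctrl.read_state();print(np.round(s['clock'],2),np.round(s['eef_pos'],1),np.round(s['force'],1),np.round(s['qpos'],3))
p=shot('side');w=cloud(p)
r=w.reshape(-1,3);
m=(abs(w[...,0]-533.5)<2.5)&(w[...,1]>-65)&(w[...,1]<-30)
i,j=np.indices(m.shape)
print('button side z',np.round(np.median(w[m&(j>=286)&(j<=291)&(i>180)&(i<196)],0),1),m.sum())
g=p['color'].astype(int).sum(2);print(g[180:200,281:284].mean(1).round().astype(int))
E
python3 chk.py
```

```text
5.52 [547.2 -37.5  40.5] [ 0.6  0.2 -0. ] [ 0.015  0.732  0.014  1.941 -0.042  0.465  1.601]
button side z [533.3 -48.9  59.8] 31
[ 62  62  62  69  71  77  81  83  79  76 106 176 149 123  75  67  50  44
  59  60]
```

```bash
python3 -m crank '[[[0,0,0.1,0,0,0]]]'; python3 chk.py;  python3 -m crank '[[[0,0,0.1,0,0,0]]]';python3 chk.py
```

```text
clock: 5.65
eef_pos: [547.3, -37.5, 37.2]
tool_rot: [3.132, 0.004, 3.109]
force: [-0.9, -0.6, 2.9]
width: 0.3
5.65 [547.3 -37.5  37.2] [-0.9 -0.6  2.9] [ 0.015  0.737  0.013  1.942 -0.042  0.458  1.601]
button side z [533.  -48.2  58. ] 30
[ 56  55  66  66  78  68  83  72  63  64  86 106 164 141  71  66  45  63
  39  50]
clock: 5.78
eef_pos: [547.4, -37.5, 33.9]
tool_rot: [3.132, 0.005, 3.109]
force: [-1.5, 0.7, 6.8]
width: 0.2
5.78 [547.4 -37.5  33.9] [-1.5  0.7  6.8] [ 0.016  0.743  0.013  1.943 -0.043  0.451  1.601]
button side z [533.4 -48.1  54.3] 31
[ 57  69  60  69  69  73  68  76  80  70  53  67  99 145  70  57  54  65
  64  52]
```

Contact: the button is down about 5.5 mm at 6.8 N, so the reported TCP z is roughly 21 mm low. Now I'll push along the rail (tool +y) with a slight downward bias.

```bash
python3 -m crank '[[[0,0,0.08,0,0,0],[0,0.05,0.05,0,0,0],[0,0.1,0.04,0,0,0],[0,0.15,0.04,0,0,0],[0,0.15,0.04,0,0,0]]]'; python3 - <<'E'
from h import *
p=shot('side');w=cloud(p);m=(w[...,2]>47)&(w[...,2]<75)&(abs(w[...,0]-590)<8)&(abs(w[...,1])<200)
print(np.percentile(w[m][:,1],[2,98]), ctrl.read_state()['force'])
E
```

```text
clock: 6.25
eef_pos: [547.9, -27.3, 33.8]
tool_rot: [3.134, 0.007, 3.105]
force: [-2.5, -1.6, 14.5]
width: -0.2
[-81.72681765 197.07296452] [-2.85927087  0.40815952 13.66782145]
```

```bash
python3 -m crank '[[[0,0.2,0.04,0,0,0],[0,0.2,0.04,0,0,0],[0,0.2,0.04,0,0,0],[0,0.2,0.04,0,0,0],[0,0.2,0.04,0,0,0],[0,0.2,0.04,0,0,0],[0,0.2,0.04,0,0,0],[0,0.2,0.04,0,0,0]]]'; cat > hd.py <<'E'
from h import *
p=shot('side');w=cloud(p)
g=p['color'].astype(int).sum(2)
m=(w[...,2]>44)&(w[...,2]<58)&(w[...,0]>505)&(w[...,0]<530)&(w[...,1]>-130)&(w[...,1]<160)
print('deck y range',np.percentile(w[m][:,1],[2,50,98]).round(1),ctrl.read_state()['force'].round(1))
cv2.imwrite('pics/f.png',cv2.resize(p['color'][150:280,220:345,::-1],(576,600),interpolation=3))
E
python3 hd.py
```

```text
clock: 6.97
eef_pos: [549.7, 16.5, 33.8]
tool_rot: [3.14, 0.01, 3.1]
force: [-2.5, -1.7, 13.8]
width: 0.2
deck y range [-34.5  16.6  57.6] [-3.2  1.1 14.5]
```

View pics/f.png

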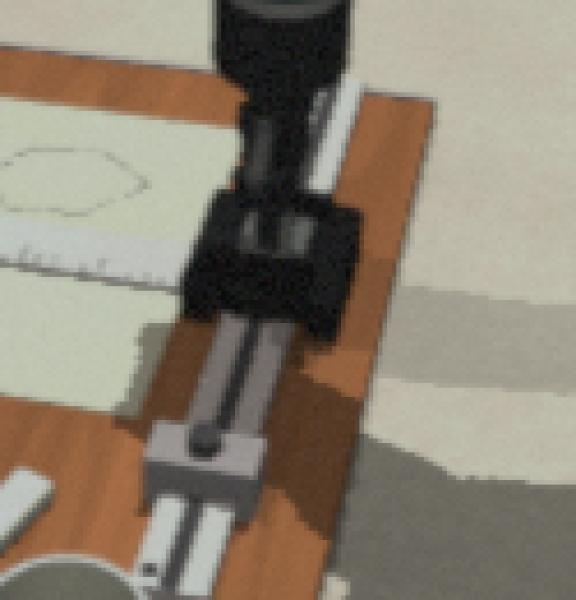

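The head moves with the finger, with no slip. The gap from the head front at about (260,310) to the stop at (205,440) in the crop is clear.

```bash
python3 -m crank '[[[0,0.2,0.04,0,0,0],[0,0.2,0.04,0,0,0],[0,0.2,0.04,0,0,0],[0,0.2,0.04,0,0,0],[0,0.2,0.04,0,0,0],[0,0.2,0.04,0,0,0],[0,0.2,0.04,0,0,0],[0,0.2,0.04,0,0,0],[0,0.2,0.04,0,0,0],[0,0.2,0.04,0,0,0],[0,0.2,0.04,0,0,0],[0,0.2,0.04,0,0,0]]]'; python3 hd.py
```

```text
clock: 8.02
eef_pos: [552.5, 85.6, 33.7]
tool_rot: [-3.139, 0.013, 3.096]
force: [-3.2, -2.2, 14.9]
width: -0.0
deck y range [ 32.7  82.6 126.8] [-3.3  0.3 14.4]
```

```bash
python3 -m crank '[[[0,0.2,0.04,0,0,0],[0,0.2,0.04,0,0,0],[0,0.2,0.04,0,0,0],[0,0.2,0.04,0,0,0],[0,0.15,0.04,0,0,0],[0,0.1,0.04,0,0,0],[0,0.1,0.04,0,0,0]]]'; python3 -m crank '[[[0,0.1,0.04,0,0,0],[0,0.1,0.04,0,0,0],[0,0.1,0.04,0,0,0]]]'; python3 hd.py
```

```text
clock: 8.65
eef_pos: [553.9, 120.8, 33.8]
tool_rot: [-3.138, 0.015, 3.096]
force: [-3.6, -0.7, 13.9]
width: -0.2
clock: 8.9
eef_pos: [554.3, 129.6, 33.8]
tool_rot: [-3.138, 0.016, 3.096]
force: [-2.5, -1.8, 13.5]
width: -0.1
deck y range [ 78.3 117.9 157.8] [-4.  -1.1 14.7]
```

Nearly there, so I'll go slowly until a reaction force appears in y.

```bash
for i in 1; do python3 -m crank '[[[0,0.1,0.04,0,0,0],[0,0.1,0.04,0,0,0]]]'; python3 -m crank '[[[0,0.1,0.04,0,0,0],[0,0.1,0.04,0,0,0]]]'; done; python3 hd.py
```

```text
clock: 9.12
eef_pos: [554.3, 130.2, 33.7]
tool_rot: [-3.132, 0.015, 3.094]
force: [-3.3, -7.0, 16.0]
width: -0.3
clock: 9.28
eef_pos: [554.3, 129.9, 33.7]
tool_rot: [-3.125, 0.014, 3.09]
force: [-2.2, -6.1, 15.1]
width: -0.1
deck y range [ 77.2 117.5 158.7] [-4.4 -6.2 16.1]
```

View pics/f.png

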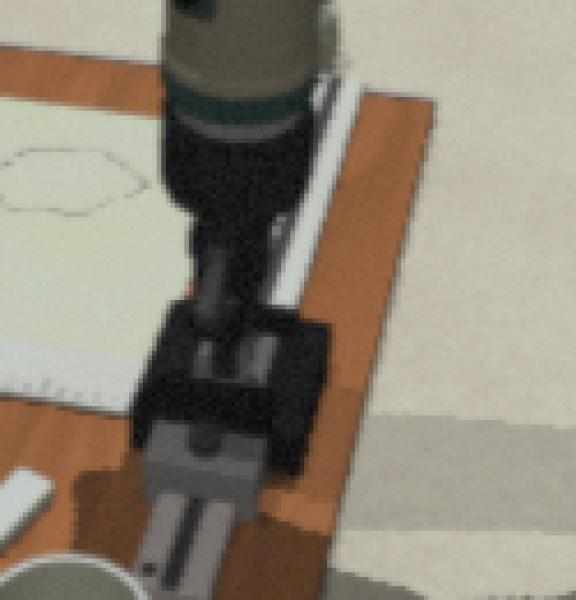

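The head is against the stop: it stopped at 130 mm against 129.5 predicted, with about 6 N of reaction. I'll hold briefly, then lift straight up while keeping a slight push towards the stop.

```bash
python3 -m crank '[[[0,0.06,0.04,0,0,0],[0,0.06,0.04,0,0,0],[0,0.04,0,0,0,0],[0,0.02,-0.1,0,0,0],[0,0.01,-0.1,0,0,0],[0,0,-0.15,0,0,0],[0,0,-0.2,0,0,0],[0,0,-0.4,0,0,0],[0,0,-0.6,0,0,0]]]'; python3 -m crank '[[[0,0,-0.8,0,0,0],[0,0,-0.8,0,0,0],[0,0,-0.8,0,0,0],[0,0,0,0,0,0],[0,0,0,0,0,0]]]'; python3 hd.py; python3 - <<'E'
from h import *
p=shot('side');w=cloud(p);K=np.array(p['camera_matrix'])
m=(w[...,2]>56)&(w[...,2]<64)&(abs(w[...,0]-554)<18)&(abs(w[...,1]-118)<20)
print('button',np.median(w[m],0),m.sum())
for q in('mug','jar','eraser','sharpener'): print(q,[(round(r['conf'],2),np.round(r['extent'])) for r in ctrl.search_frame(q,p)[:1]])
cv2.imwrite('pics/g.png',cv2.resize(p['color'][130:290,210:345,::-1],(506,600),interpolation=3))
E
```

```text
clock: 10.08
eef_pos: [551.1, 131.0, 79.8]
tool_rot: [-3.118, 0.008, 3.087]
force: [1.1, -0.0, 0.0]
width: -0.0
clock: 10.5
eef_pos: [551.4, 135.2, 158.6]
tool_rot: [-3.121, 0.011, 3.089]
force: [-0.3, 0.4, -0.3]
width: 0.0
deck y range [ 76.6 117.3 156.5] [ 1.  -0.1  0.8]
button [553.69119581 118.986974    60.60282637] 150
mug [(0.66, array([232., 300.,  41.,  65.]))]
jar [(0.48, array([286., 156.,  10.,  28.]))]
eraser [(0.65, array([222., 261.,  21.,  20.]))]
sharpener [(0.41, array([188., 251.,  13.,   5.]))]
```

View pics/g.png

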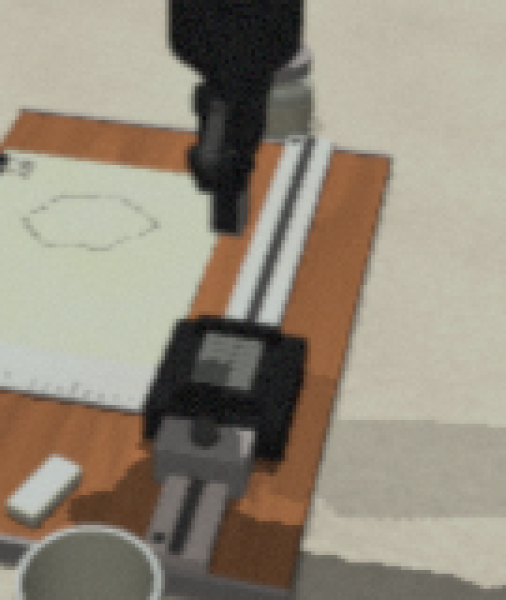

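The head is up against the stop at about (205,425) in the crop, the button is back up (z≈60.6) and the gripper is clear. Handing in.

```bash
python3 -c "
from cell import ctrl
s=ctrl.read_state();print(s['clock'],s['force'],abs(s['qd']).max());print(ctrl.finish_job())"
```

```text
10.8 [-0.96229701 -0.33210366 -0.44932979] 0.0016075300984736993
the job is handed in; nothing more can be done
None
```

I pressed the button with the shut fingertips at about 14 N and pushed the ruler about 167 mm along its rail to the end stop. It stopped there with about 6 N of reaction. I then let go of the button, lifted clear and handed in at 10.8 s.

**Last checks:**
- **Ruler:** the picture shows the head against the stop with no visible gap. The camera is too coarse to prove the 3 mm tolerance. The far edge of the deck read 1–2 mm lower after release, which is within the noise and the lock's play.
- **Button:** its top was back at z≈60.6 mm, so it is up.
- **Robot:** it read about zero force and was clear of everything.
- **Mug, jar, eraser and sharpener:** all found where they started in the image. The jar was partly hidden behind the gripper and the sharpener's detection was weak.

**One disagreement:** the reported TCP height was about 21 mm lower than the real fingertip. I went by the contact force and the camera depth instead.

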